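Clamp a thin tube and hold the clamp lever on its third click

TASK

Lay the thin-walled square tube in the lever clamp, flat on its two rests, square between the fixed posts and the fork jaw and centred along the clamp, and let go of it; its walls dent easily, so never pinch it with more than 20 N. Then press the clamp's spring-return lever down past its first two clicks to the third, so that the jaw holds the tube flush against the posts, and finish while still holding the lever down there, because it springs back when let go. Leave the other things on the bench where they are.

Things in the scene. Friction and masses are not known exactly. Their poses are not given: they have to be found in the camera images.
- tube: Loose length of thin-walled bare aluminium square tube, 30 x 30 mm and 120 mm long, 2 mm walls, about 75 g, lying flat on the bench. Origin: centre of its underside; its y axis runs along its length, z up. Pick it across its 30 mm width, near the middle.
- clamp: Lever clamp fixed to the bench; its place and yaw vary. Blue base plate, 225 x 160 x 15 mm. Origin at bench height; x: closing direction of its jaw; y: along the seated tube; z up. A blue gear housing (64 x 84 mm, x from -137 to -73 mm, top at 117 mm) stands behind the jaw. The middle 70 mm (y from -35 to 35 mm) between the prongs, rests and posts is free for fingers.
- nest (a point): Where the centre of the tube's underside lies when it is clamped: on top of the rests (40 mm above the bench), tube against the posts, tube centred along the clamp; at (30, 0, 40) mm in the clamp's axes and with the same axes. To lay the tube in with equal gaps aim 7 mm short of it in -x.
- lever (a joint): Clamp lever, 0 = up at rest, grows when pressed down; clicks (detents) at 0.3, 0.6, 0.9 rad, firm stop at 0.96; a spring returns it to 0 from anywhere. Hinge parallel to the clamp's y at (-100, -125, 100) mm in its axes; the arm reaches 130 mm towards +x to the pad's middle, 0.45 - q rad above level at value q. Pressing takes 2 to 9 N at the pad.
- pad (a point): Middle of the upper face of the black flat thumb pad (52 x 40 x 12 mm) at the lever's end, on the clamp's -y side beside the tube; 164 mm above the bench at rest, 51 mm on the third click. Closed fingers pressing straight down 118 mm from the hinge (towards the clamp's +x) stay on the pad all the way; its middle moves about 15 mm sideways.
- collar: Bystander: dark steel ring, 52 mm across, 24 mm high. Origin: centre of its underside.
- offcut: Bystander: solid steel block 50 x 36 x 28 mm. Origin: centre of its underside.
- oilcan: Bystander: low tin with a white lid, 60 mm across, 50 mm high. Origin: centre of its underside.
- jaw: Sprung steel fork jaw. Origin midway between its two prong tips, at (1, 0, 55) mm in the clamp's axes with the lever up. Prongs at y = -46 and +46 mm, tops 66 mm above the bench; crossbar 43 to 55 mm behind the tips. It advances 20 mm per rad of lever travel and pushes a tube lying loose in the slot flush against the posts.
- posts (a point): Point midway between the faces of the two fixed steel posts (the stops), at (45, 0, 40) mm in the clamp's axes. The posts stand at y = -46 and +46 mm (22 mm wide, tops 70 mm above the bench). In front of them, at the same y, two steel rests 22 mm wide, tops 40 mm above the bench, carry the tube. With the lever up the slot between post faces and jaw tips is 44 mm wide.
There are look-alikes about, which are no part of the job. Several things have the shape of the tube; the one meant has the colours described above.

How it is judged:
By the outcome, as a careful person would: the job done as asked, in the order asked, and still so for the second after the job is handed in, while the arm keeps its last pose, push and grip.
It also fails if it takes over 58 s, if anything falls off the work surface, if the arm or the gripper's body presses on something with over 40 N, if the wrist force passes 120 N, or if a joint passes its speed limit or range.

ROBOT

A 6-joint arm with a two-finger parallel gripper is mounted at the origin on the work surface. World frame = base frame: x ahead of the robot, y to its left, z up, the work surface at z = 0. Lengths are in m, angles in rad, forces in N, time in s.
With the tool pointing down it reaches from about 0.3 to 0.775 m from the base axis. Payload 14.6 kg.
Tool frame: the origin (TCP) lies midway between the tips of the shut fingers; the grasp point (between the pads) lies 19 mm behind it (ctrl.pinch_z is the distance from the TCP to the grasp point, in m); z points along the fingers, y is the line along which they close (so a half turn about z gives the same grasp; the last joint's range is limited). The gripper opens to 94 mm and grips with 3 to 60 N. Pads are 16 mm wide; open, the fingers measure 119 mm over their backs; the gripper's body (75 mm by 177 mm) begins 78 mm behind the grasp point.
Start: joints at [1.156, 0.3, 1.521, -0, 1.321, -0.067], TCP at [0.187, 0.517, 0.205] pointing down, gripper open.
Joint ranges: [-3.03, 3.03], [-0.79, 2.21], [0.23, 2.52], [-1.04, 4.18], [0, 3.07], [-2.55, 2.55]. Speed limits (rad/s): [2.22, 2.22, 2.57, 3.14, 3.14, 3.14].

INTERFACE

Orientations are given as [roll, pitch, yaw] about the fixed x, y, z axes, in that order (R = Rz(yaw) Ry(pitch) Rx(roll)).
In Python, from station import ctrl gives the robot as it stands.
- The arm moves only by the tool jog_arm, never from a script. Its argument "motion" is a list of rows, each a list of 7 numbers: the shift along the tool's x, y, z in m, then the turn, a rotation vector about the tool's x, y, z in rad, then the opening, from -1 (shut) to 1 (fully open). In form: [[tx, ty, tz, rx, ry, rz, gripper], ...]. A call has 1 to 5 rows; each row shifts and turns the commanded pose from where the row before left it, along the tool's axes as they then stand; what a row does not reach is not made up. A row lasts 1/10 s, in which the tool goes at most 50 mm and 8.59 degrees, less where a joint would pass 70% of its speed; a pose out of reach is approached as far as the arm can. A call is refused whole if a number of a shift passes 0.05 or a number of a turn 0.15, either way. A call with a gripper value outside its range is refused whole. The fingers move at their own pace and stop on an object; "squeeze" is the grip in N (left out, the last holds). Time passes only in rows, so rows that do not move let the fingers close. It gives the time, the measured TCP pose, the force, the opening and the grip force at its end, in the units of the state.
- ctrl.get_obs(): the state, without advancing time (a new reading comes with each control period).
- ctrl.camera(name): name is "side" or "top"; returns the picture (400x640x3 uint8, red, green, blue); there is no depth.
- ctrl.camera_model(name): a dict with "intrinsics" (3x3 intrinsics, pixels), "k1" (the pictures are not rectified: a ray, as slopes to the right and down, at radius r is drawn at 1 + k1 r^2 times it, then the intrinsics apply), "rvec" (rotation vector, rad) and "tvec" (3), from world to camera coordinates, as OpenCV has them. Camera axes: x right, y down, z forward; pixel columns grow to the right and rows downward; lengths in m; the calibration is good to about 2 mm. A picture is of the moment at which its call begins. camera_model takes no time and is no camera call.
- ctrl.hand_in(): hands the job in; it is judged then, once.
The state is a dict: "time_s": time; "qpos": joint angles; "joint_vel": joint speeds; "tau": joint torques, N m; "ee_pos": TCP position; "eef_rot": TCP orientation; "force": force on the tool from outside, world axes, zero at the start; "moment": the same for the moment, N m; "grip_width": finger opening in m; "grip_force": force on a finger pad.
Only numpy, scipy, OpenCV 4.12 (cv2) and the standard library are available. Lean on these libraries where they do the work, as an engineer would, in place of code of your own. Each camera call takes 0.05 s, during which the arm holds its last target. There are 200 camera calls.

## Working session

There is one attempt and no reset: what is moved stays moved. The work goes in short steps, Python scripts to look and compute and a tool call to move; the robot and the scene stay as the last step left them, time stands still between calls to the robot, and variables do not carry over. Pictures are saved under pics/ and viewed, at most 10 in all, crops included, and the job is handed in when it is done.

Besides the shell and the picture viewer there is one more tool, called after ">>>" by a JSON object that holds its "fn" and its "kwargs", one argument or row to a line. jog_arm: Moves the arm, as the interface text tells. Its arguments: {"type":"object","properties":{"motion":{"type":"array"},"squeeze":{"type":"number"}},"required":["motion"]}

```bash
mkdir -p pics; cat > h.py <<'E'
import numpy as np, cv2
from station import ctrl
def cm(n):
    m=ctrl.camera_model(n);R=cv2.Rodrigues(np.array(m["rvec"],float))[0]
    return np.array(m["intrinsics"],float),float(m["k1"]),R,np.array(m["tvec"],float).ravel()
def ray(n,px):
    K,k1,R,t=cm(n);d=np.linalg.solve(K,[px[0],px[1],1.])[:2];u=d.copy()
    for _ in range(30):u=d/(1+k1*(u@u))
    return -R.T@t,R.T@np.array([u[0],u[1],1.])
def onz(n,px,z):
    c,d=ray(n,px);return c+d*(z-c[2])/d[2]
def proj(n,P):
    K,k1,R,t=cm(n);p=R@np.asarray(P,float)+t;u=p[:2]/p[2];u=u*(1+k1*(u@u));return (K@[u[0],u[1],1])[:2]
def tri(pa,pb):
    A=np.zeros((3,3));b=np.zeros(3)
    for n,p in(("top",pa),("side",pb)):
        c,d=ray(n,p);d/=np.linalg.norm(d);M=np.eye(3)-np.outer(d,d);A+=M;b+=M@c
    return np.linalg.solve(A,b)
def snap(n,f):
    im=ctrl.camera(n);cv2.imwrite("pics/"+f+".png",im[...,::-1]);return im
E
python3 - <<'E'
from h import *
for n in("top","side"):
    snap(n,n+"0");K,k,R,t=cm(n);print(n,K[0,0],k,-R.T@t,R[2])
o=ctrl.get_obs();print(o)
E
```

```text
top 467.2073571474344 0.0414764884683674 [0.36653723 0.06029319 1.13860076] [ 0.18311554 -0.00792032 -0.98305949]
side 369.2211392827869 0.014048610814026826 [ 0.40148263 -0.42965307  0.67477316] [ 0.20118303  0.62785558 -0.75187948]
{'time_s': 0.1, 'qpos': array([ 1.15637723e+00,  3.00389944e-01,  1.52152727e+00,  4.19920712e-07,
        1.32068813e+00, -6.65947102e-02]), 'joint_vel': array([-0.00141833, -0.00062462, -0.00047344, -0.00124359,  0.0023063 ,
        0.00032885]), 'tau': array([ 5.08359644e-04, -5.32641578e+01, -3.53280866e+01,  7.08890310e-02,
        2.34923355e-02, -1.11461284e-04]), 'ee_pos': array([0.18737398, 0.51684759, 0.20495361]), 'eef_rot': array([-3.14058223e+00, -6.77959824e-05,  2.79376813e+00]), 'force': array([-0.27303508,  0.80387619,  0.25432489]), 'moment': array([ 0.01183046,  0.03132081, -0.03267799]), 'grip_force': 0.0, 'grip_width': 0.09403236577991159}
```

View pics/top0.png

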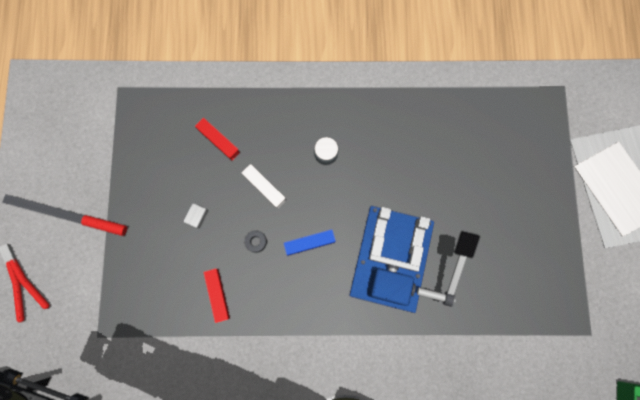

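View pics/side0.png

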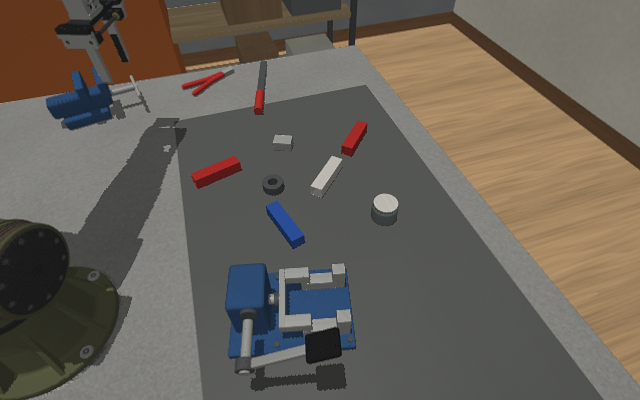

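The top view puts world +x up the picture and +y to the left. The tube-shaped things are red (217,139), red (217,295), blue (310,243) and bare silver (263,186). The silver one fits "bare aluminium". The clamp is at about (393,258), its pad at (467,244), and the jaw closes towards the top of the picture. I'll confirm the tube in a crop and measure it along with the clamp.

```bash
python3 - <<'E'
from h import *
t=cv2.imread("pics/top0.png");s=cv2.imread("pics/side0.png")
a=cv2.resize(t[150:225,215:315],(400,300),interpolation=cv2.INTER_CUBIC)
b=cv2.resize(s[140:215,285:385],(400,300),interpolation=cv2.INTER_CUBIC)
c=cv2.resize(t[195:320,340:490],(400,300),interpolation=cv2.INTER_CUBIC)
d=cv2.resize(s[250:390,215:365],(400,300),interpolation=cv2.INTER_CUBIC)
cv2.imwrite("pics/crop1.png",np.vstack([np.hstack([a,b]),np.hstack([c,d])]))
h=cv2.cvtColor(t,cv2.COLOR_BGR2HSV)
m=((h[...,1]<50)&(h[...,2]>165)).astype(np.uint8);m[:95]=0;m[330:]=0;m[:,:120]=0;m[:,560:]=0
n,l,st,ce=cv2.connectedComponentsWithStats(m)
for i in range(1,n):
    if st[i,4]<25: continue
    r=cv2.minAreaRect(np.argwhere(l==i)[:,::-1].astype(np.float32));print(st[i],ce[i].round(1))
    if st[i,4]>300 and st[i,0]<300:
        q=cv2.boxPoints(r);P=np.array([onz("top",p,.03) for p in q]);print(q,P.round(4),P.mean(0),onz("top",ce[i],.03))
        print([np.linalg.norm(P[k]-P[k-1]) for k in range(4)])
# blue plate and blue parts
mb=((h[...,0]>100)&(h[...,0]<125)&(h[...,1]>120)).astype(np.uint8);mb[:,:345]=0;mb[:,480:]=0
pts=np.argwhere(mb)[:,::-1].astype(np.float32)
r=cv2.minAreaRect(pts);q=cv2.boxPoints(r);print("plate",q);P=np.array([onz("top",p,.015) for p in q]);print(P.round(4),P.mean(0));print([np.linalg.norm(P[k]-P[k-1]) for k in range(4)])
mk=(h[...,2]<45).astype(np.uint8)
n,l,st,ce=cv2.connectedComponentsWithStats(mk)
for i in range(1,n):
    if st[i,4]>100:print("dark",st[i],ce[i])
E
```

```text
[315 137  23  23 423] [325.9 148. ]
[242 164  43  43 679] [263.1 185.1]
[[240.30469 172.7581 ]
 [249.8341  162.87575]
 [285.58826 197.35295]
 [276.05884 207.2353 ]] [[0.6458 0.2481 0.03  ]
 [0.6706 0.2255 0.03  ]
 [0.5845 0.1374 0.03  ]
 [0.5603 0.16   0.03  ]] [0.61531236 0.1927681  0.03      ] [0.6149467  0.19211353 0.03      ]
[np.float64(0.12273904929195678), np.float64(0.0335559422539101), np.float64(0.12327402178848493), np.float64(0.03313399032786347)]
[184 204  21  23 305] [194. 215.]
[[183.00003 221.00002]
 [192.40002 202.20003]
 [205.20001 208.60002]
 [195.80002 227.40001]] [[0.5277 0.3807 0.03  ]
 [0.5732 0.3606 0.03  ]
 [0.5575 0.3295 0.03  ]
 [0.5122 0.3498 0.03  ]] [0.54264084 0.3551467  0.03      ] [0.54203434 0.35529564 0.03      ]
[np.float64(0.034599653237374725), np.float64(0.04971811259957357), np.float64(0.03488487756554727), np.float64(0.04961784388465938)]
[380 207  11  12  98] [385.1 212.5]
[419 217  11  12 100] [424.1 222.2]
[371 219  54  52 939] [397.1 247.6]
[449 256  17  38 216] [456.9 274.3]
[419 289  26  11 134] [431.4 294.4]
plate [[348.94385 296.91016]
 [370.02814 205.54497]
 [435.83148 220.73035]
 [414.7472  312.09552]]
[[ 0.3482 -0.0131  0.015 ]
 [ 0.5665 -0.068   0.015 ]
 [ 0.5287 -0.2267  0.015 ]
 [ 0.3132 -0.1664  0.015 ]] [ 0.43915097 -0.11856797  0.015     ]
[np.float64(0.15720684758728845), np.float64(0.22508283987948724), np.float64(0.16312754004892094), np.float64(0.2237089344679692)]
dark [455 232  24  25 410] [466.56585366 243.84878049]
dark [  0 369  65  31 833] [ 18.59183673 386.49939976]
```

View pics/crop1.png

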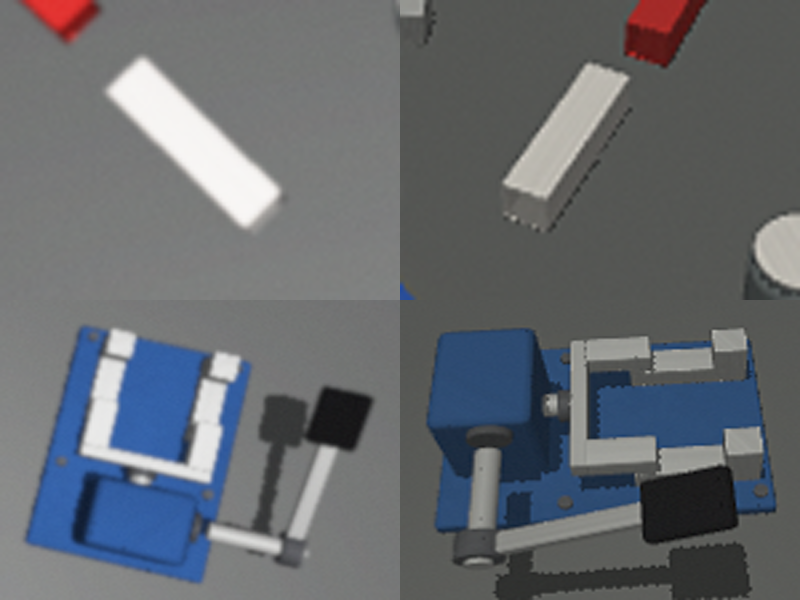

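The crop confirms that the silver tube at top-view (263,185) is the one meant; the others are red or blue, and the offcut at (194,215) is a short block. In the lower crops the clamp shows its two post tops at (385,212) and (424,222), the U jaw, and the black pad at (467,244). Next: the clamp pose from post tops, pad and housing in both views.

```bash
python3 - <<'E'
from h import *
s=cv2.imread("pics/side0.png");h=cv2.cvtColor(s,cv2.COLOR_BGR2HSV)
m=((h[...,1]<50)&(h[...,2]>175)).astype(np.uint8);m[:130]=0;m[:,:180]=0;m[:,420:]=0
n,l,st,ce=cv2.connectedComponentsWithStats(m)
for i in range(1,n):
    if st[i,4]>40:print("side",st[i],ce[i].round(1))
mk=(h[...,2]<50).astype(np.uint8);mk[:300]=0;mk[:,:290]=0;mk[:,400:]=0
n,l,st,ce=cv2.connectedComponentsWithStats(mk)
for i in range(1,n):
    if st[i,4]>100:print("dark",st[i],ce[i].round(1))
a=onz("top",(385.1,212.5),.07);b=onz("top",(424.1,222.2),.07)
print("posts",a,b,np.linalg.norm(a-b));v=a-b;yaw=np.arctan2(-v[0],v[1]);print("yaw deg",np.degrees(yaw))
mid=(a+b)/2
pad=onz("top",(466.57,243.85),.160);print("pad",pad)
R=np.array([[np.cos(yaw),-np.sin(yaw)],[np.sin(yaw),np.cos(yaw)]])
o=pad[:2]-R@[14,-125]/np.float64(1000);print("origin from pad",o,"posts mid in clamp",R.T@(mid[:2]-o))
# tube side faces check
print("tube->side px",proj("side",[.615,.192,.03]))
for nm,p in dict(post1=(.055,.046,.07),post2=(.055,-.046,.07),face1=(.045,.035,.07),face2=(.045,-.035,.07),tip1=(.001,.035,.066),bar=(-.048,0,.066),hous=(-.105,0,.117),pad=(.014,-.125,.164)).items():
    w=[*(o+R@p[:2]),p[2]];print(nm,proj("top",w).round(1),proj("side",w).round(1))
E
```

```text
side [311 156  31  33 374] [325.9 172.4]
side [374 194  24  18 339] [385.5 202.4]
dark [ 305  328   37   36 1041] [322.6 345.3]
dark [290 363  57  27 673] [323.6 376.9]
posts [ 0.54024905 -0.09628384  0.07      ] [ 0.51736082 -0.18549997  0.07      ] 0.09210531840146594
yaw deg -14.38880762726414
pad [ 0.45880283 -0.2512698   0.16      ]
origin from pad [ 0.47630457 -0.12671183] posts mid in clamp [ 0.05437728 -0.0006889 ]
tube->side px [327.62567498 171.80142858]
post1 [384.9 212.2] [339.9 267.5]
post2 [423.8 221.9] [345.3 314.5]
face1 [388.6 217.5] [335.2 273. ]
face2 [418.3 224.9] [338.9 308.8]
tip1 [384.2 236. ] [311.5 275.7]
bar [394.4 260.6] [285.1 294.8]
hous [392.5 285. ] [248.5 283. ]
pad [467.2 243.7] [324.5 342.4]
```

Checks hold: the posts are 92 mm apart, as given. The tube's top face measures about 123 x 33 mm. The clamp origin is about (0.476,-0.127) with yaw -14.4°, and the predicted side pixel for the pad agrees within 3 px. First turn the tool +2.0 rad about its own z.

>>> {"fn": "jog_arm", "kwargs": {
  "motion": [
    [0,0,0,0,0,0.133,1],
    [0,0,0,0,0,0.133,1],
    [0,0,0,0,0,0.133,1],
    [0,0,0,0,0,0.133,1],
    [0,0,0,0,0,0.133,1]
  ],
  "squeeze": 10
}}

```text
time_s: 0.6
ee_pos: [0.1874, 0.5169, 0.2051]
eef_rot: [-3.141, 0.0, 2.123]
force: [0.4, -0.6, -0.8]
grip_width: 0.094
grip_force: 0.0
```

>>> {"fn": "jog_arm", "kwargs": {
  "motion": [
    [0,0,0,0,0,0.133,1],
    [0,0,0,0,0,0.133,1],
    [0,0,0,0,0,0.133,1],
    [0,0,0,0,0,0.133,1],
    [0,0,0,0,0,0.133,1]
  ]
}}

```text
time_s: 1.1
ee_pos: [0.1874, 0.5169, 0.2051]
eef_rot: [-3.141, 0.001, 1.458]
force: [-0.4, -0.1, -0.2]
grip_width: 0.0938
grip_force: 0.0
```

>>> {"fn": "jog_arm", "kwargs": {
  "motion": [
    [0,0,0,0,0,0.133,1],
    [0,0,0,0,0,0.133,1],
    [0,0,0,0,0,0.133,1],
    [0,0,0,0,0,0.133,1],
    [0,0,0,0,0,0.133,1]
  ]
}}

```text
time_s: 1.6
ee_pos: [0.1874, 0.5169, 0.2051]
eef_rot: [3.141, 0.001, 0.793]
force: [-0.0, -1.6, -0.4]
grip_width: 0.094
grip_force: 0.0
```

```bash
cat >> h.py <<'E'
def to(p,yaw):
    from scipy.spatial.transform import Rotation as S
    o=ctrl.get_obs();R=S.from_euler("xyz",o["eef_rot"]);T=S.from_euler("xyz",[np.pi,0,yaw])
    print("t",o["time_s"],"ee",o["ee_pos"].round(4),"F",o["force"].round(1),"w",round(o["grip_width"],4),"gf",round(o["grip_force"],1))
    print("tool shift",R.inv().apply(np.array(p)-o["ee_pos"]).round(4),"turn",(R.inv()*T).as_rotvec().round(4),"q",o["qpos"].round(2))
E
python3 - <<'E'
from h import *
print(onz("side",(325.9,172.4),.03))
to([.615,.192,.12],np.radians(45.6))
E
```

```text
[0.61026196 0.19138135 0.03      ]
t 1.6 ee [0.1874 0.5169 0.2051] F [-0.  -1.6 -0.4] w 0.094 gf 0.0
tool shift [0.0685 0.5327 0.0852] turn [ 0.0002  0.0006 -0.0026] q [1.16 0.3  1.52 0.   1.32 1.93]
```

>>> {"fn": "jog_arm", "kwargs": {
  "motion": [
    [0.0045,0.0355,0.004,0,0,0,1],
    [0.0045,0.0355,0.004,0,0,0,1],
    [0.0045,0.0355,0.004,0,0,0,1],
    [0.0045,0.0355,0.004,0,0,0,1],
    [0.0045,0.0355,0.004,0,0,0,1]
  ]
}}

```text
time_s: 2.1
ee_pos: [0.3312, 0.4083, 0.1851]
eef_rot: [3.142, 0.0, 0.799]
force: [-0.0, 0.1, -0.0]
grip_width: 0.0942
grip_force: 0.0
```

>>> {"fn": "jog_arm", "kwargs": {
  "motion": [
    [0.0045,0.0355,0.004,0,0,0,1],
    [0.0045,0.0355,0.004,0,0,0,1],
    [0.0045,0.0355,0.004,0,0,0,1],
    [0.0045,0.0355,0.004,0,0,0,1],
    [0.0045,0.0355,0.004,0,0,0,1]
  ]
}}

```text
time_s: 2.6
ee_pos: [0.4741, 0.3005, 0.165]
eef_rot: [-3.141, 0.001, 0.799]
force: [0.1, 1.0, 0.1]
grip_width: 0.0938
grip_force: 0.0
```

>>> {"fn": "jog_arm", "kwargs": {
  "motion": [
    [0.0045,0.0355,0.004,0,0,0,1],
    [0.0045,0.0355,0.004,0,0,0,1],
    [0.0045,0.0355,0.004,0,0,0,1],
    [0.0045,0.0355,0.004,0,0,0,1],
    [0.0045,0.0355,0.004,0,0,0,1]
  ]
}}

```text
time_s: 3.1
ee_pos: [0.617, 0.1929, 0.1449]
eef_rot: [-3.141, 0.001, 0.799]
force: [-0.1, 0.1, 1.1]
grip_width: 0.0941
grip_force: 0.0
```

```bash
python3 - <<'E'
from h import *
to([.613,.192,.006],np.radians(45.6))
E
```

```text
t 3.1 ee [0.617  0.1929 0.1449] F [-0.1  0.1  1.1] w 0.0941 gf 0.0
tool shift [-0.0033 -0.0022  0.1389] turn [-0.0004  0.0006  0.0029] q [0.25 0.57 1.29 0.   1.29 1.02]
```

>>> {"fn": "jog_arm", "kwargs": {
  "motion": [
    [-0.0033,-0.0022,0.034,0,0,0.003,1],
    [0,0,0.034,0,0,0,1],
    [0,0,0.034,0,0,0,1],
    [0,0,0.025,0,0,0,1],
    [0,0,0.012,0,0,0,1]
  ]
}}

```text
time_s: 3.6
ee_pos: [0.6109, 0.1928, 0.0036]
eef_rot: [-3.14, 0.003, 0.796]
force: [-0.4, 0.1, -0.8]
grip_width: 0.0938
grip_force: 0.0
```

>>> {"fn": "jog_arm", "kwargs": {
  "motion": [
    [0,0,0,0,0,0,-1],
    [0,0,0,0,0,0,-1],
    [0,0,0,0,0,0,-1],
    [0,0,0,0,0,0,-1],
    [0,0,0,0,0,0,-1]
  ],
  "squeeze": 10
}}

```text
time_s: 4.1
ee_pos: [0.6125, 0.1932, 0.0072]
eef_rot: [3.141, -0.001, 0.796]
force: [0.2, 0.5, 0.1]
grip_width: 0.0577
grip_force: 0.0
```

>>> {"fn": "jog_arm", "kwargs": {
  "motion": [
    [0,0,0,0,0,0,-1],
    [0,0,0,0,0,0,-1],
    [0,0,0,0,0,0,-1],
    [0,0,0,0,0,0,-1],
    [0,0,0,0,0,0,-1]
  ],
  "squeeze": 10
}}

```text
time_s: 4.6
ee_pos: [0.6122, 0.1931, 0.0065]
eef_rot: [-3.142, -0.0, 0.796]
force: [0.1, -0.6, 0.8]
grip_width: 0.0299
grip_force: 10.0
```

>>> {"fn": "jog_arm", "kwargs": {
  "motion": [
    [0,0,-0.015,0,0,0,-1],
    [0,0,-0.03,0,0,0,-1],
    [0,0,-0.03,0,0,0,-1],
    [0,0,-0.03,0,0,0,-1],
    [0,0,-0.03,0,0,0,-1]
  ]
}}

```text
time_s: 5.1
ee_pos: [0.6121, 0.1931, 0.1439]
eef_rot: [3.141, -0.001, 0.796]
force: [0.5, -1.3, -0.8]
grip_width: 0.0295
grip_force: 10.0
```

>>> {"fn": "jog_arm", "kwargs": {
  "motion": [
    [0,0,0,0,0,-0.104,-1],
    [0,0,0,0,0,-0.104,-1],
    [0,0,0,0,0,-0.104,-1],
    [0,0,0,0,0,-0.104,-1],
    [0,0,0,0,0,-0.104,-1]
  ]
}}

```text
time_s: 5.6
ee_pos: [0.6122, 0.1932, 0.1426]
eef_rot: [3.141, -0.0, 1.32]
force: [-0.6, 0.8, -0.5]
grip_width: 0.0302
grip_force: 10.0
```

```bash
python3 - <<'E'
from h import *
to([.4986,-.1324,.14],np.radians(75.6))
E
```

```text
t 5.6 ee [0.6122 0.1932 0.1426] F [-0.6  0.8 -0.5] w 0.0302 gf 10.0
tool shift [-0.3436 -0.0293  0.0025] turn [ 0.0006 -0.0004  0.0007] q [0.25 0.56 1.31 0.   1.28 0.5 ]
```

>>> {"fn": "jog_arm", "kwargs": {
  "motion": [
    [-0.0344,-0.003,0,0,0,0,-1],
    [-0.0344,-0.003,0,0,0,0,-1],
    [-0.0344,-0.003,0,0,0,0,-1],
    [-0.0344,-0.003,0,0,0,0,-1],
    [-0.0344,-0.003,0,0,0,0,-1]
  ]
}}

```text
time_s: 6.1
ee_pos: [0.5537, 0.0293, 0.1426]
eef_rot: [3.141, -0.0, 1.316]
force: [0.6, -0.2, 0.4]
grip_width: 0.0299
grip_force: 10.0
```

>>> {"fn": "jog_arm", "kwargs": {
  "motion": [
    [-0.0344,-0.003,0,0,0,0,-1],
    [-0.0344,-0.003,0,0,0,0,-1],
    [-0.0344,-0.003,0,0,0,0,-1],
    [-0.0344,-0.003,0,0,0,0,-1],
    [-0.0344,-0.003,0,0,0,0,-1]
  ]
}}

```text
time_s: 6.6
ee_pos: [0.4958, -0.1334, 0.1426]
eef_rot: [3.14, 0.0, 1.316]
force: [0.8, -0.3, -1.0]
grip_width: 0.0299
grip_force: 10.0
```

>>> {"fn": "jog_arm", "kwargs": {
  "motion": [
    [0,0,0.01,0,0,0,-1],
    [0,0,0.01,0,0,0,-1],
    [0,0,0.01,0,0,0,-1],
    [0,0,0,0,0,0,-1],
    [0,0,0,0,0,0,-1]
  ]
}}

```text
time_s: 7.1
ee_pos: [0.4966, -0.1315, 0.1113]
eef_rot: [-3.141, -0.0, 1.317]
force: [-0.2, -0.9, -1.7]
grip_width: 0.03
grip_force: 10.0
```

```bash
python3 - <<'E'
from h import *
to([.4986,-.1324,.0465],np.radians(75.6))
a=snap("top","top1")[190:320,340:490];b=snap("side","side1")[180:380,210:400]
cv2.imwrite("pics/c2.png",np.hstack([cv2.resize(a,(400,347),interpolation=2),cv2.resize(b,(380,400),interpolation=2)[:347]])[...,::-1])
E
```

```text
t 7.1 ee [ 0.4966 -0.1315  0.1113] F [-0.2 -0.9 -1.7] w 0.03 gf 10.0
tool shift [-0.0004  0.0022  0.0648] turn [-0.0006 -0.0001 -0.0025] q [-0.33  0.32  1.73  0.    1.09 -0.08]
```

View pics/c2.png

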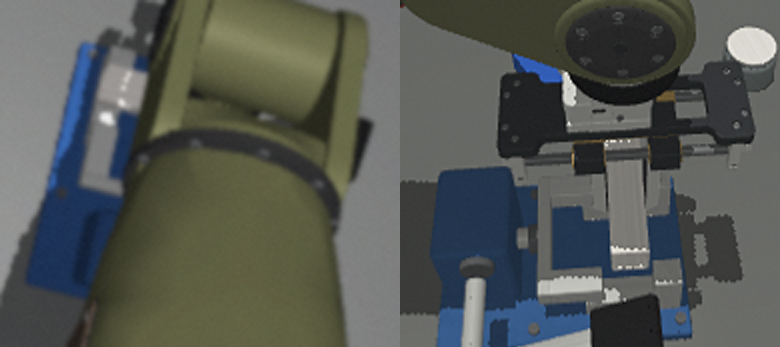

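The left panel shows the arm hiding most of the clamp from above. In the right panel the tube hangs above the slot, with its near end's top edge at side pixel ~(324.5,304). I'll check how far the tube sits off centre along its length.

```bash
python3 - <<'E'
from h import *
im=cv2.imread("pics/side1.png");cv2.imwrite("pics/c3.png",cv2.resize(im[240:340,270:370],(600,600),interpolation=cv2.INTER_CUBIC))
ee=ctrl.get_obs()["ee_pos"];ya=np.radians(75.6);u=np.array([np.cos(ya),np.sin(ya)]);w=np.array([u[1],-u[0]])
p=onz("side",(324.5,304),ee[2]+.0235);print(p,"along",(p-ee)[:2]@u,"across",(p-ee)[:2]@w)
for k in(-.055,-.06,-.065):print(k,proj("side",[*(ee[:2]+k*u),ee[2]+.0235]),proj("side",[*(ee[:2]+k*u),ee[2]-.0065]))
E
```

```text
[ 0.48084321 -0.18514685  0.13524858] along -0.055653524213561456 across -0.0021310769538531223
-0.055 [325.83452747 303.51302527] [325.87047068 311.83681395]
-0.06 [326.07542189 306.53826784] [326.1024929  314.79503717]
-0.065 [326.31914179 309.59911223] [326.33713582 317.78679968]
```

View pics/c3.png

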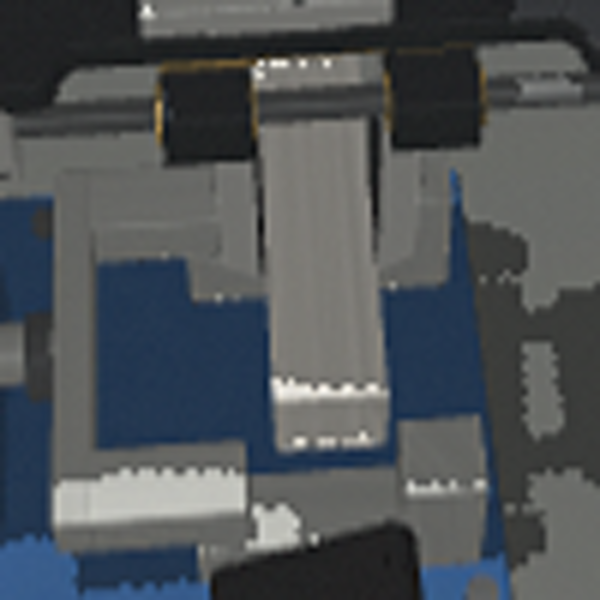

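The near end's top and bottom edges lie at side rows ~304.7 and ~313.8, so the tube sits about 2 mm towards +y in the grasp. I'll correct for that and lower it to just above the posts.

>>> {"fn": "jog_arm", "kwargs": {
  "motion": [
    [-0.0025,0.0022,0.01,0,0,-0.0025,-1],
    [0,0,0.01,0,0,0,-1],
    [0,0,0.01,0,0,0,-1],
    [0,0,0,0,0,0,-1],
    [0,0,0,0,0,0,-1]
  ]
}}

```text
time_s: 7.7
ee_pos: [0.4978, -0.1351, 0.0811]
eef_rot: [-3.141, -0.0, 1.318]
force: [0.2, 0.3, -0.8]
grip_width: 0.0296
grip_force: 10.0
```

```bash
python3 - <<'E'
from h import *
to([.4986,-.1324,.0465],np.radians(75.6))
im=snap("side","side2");cv2.imwrite("pics/c4.png",cv2.resize(im[255:345,270:370],(720,600),interpolation=cv2.INTER_CUBIC)[...,::-1])
E
```

```text
t 7.7 ee [ 0.4978 -0.1351  0.0811] F [ 0.2  0.3 -0.8] w 0.0296 gf 10.0
tool shift [0.0028 0.0001 0.0346] turn [-0.0007 -0.0001 -0.0012] q [-0.34  0.37  1.74  0.    1.03 -0.08]
```

View pics/c4.png

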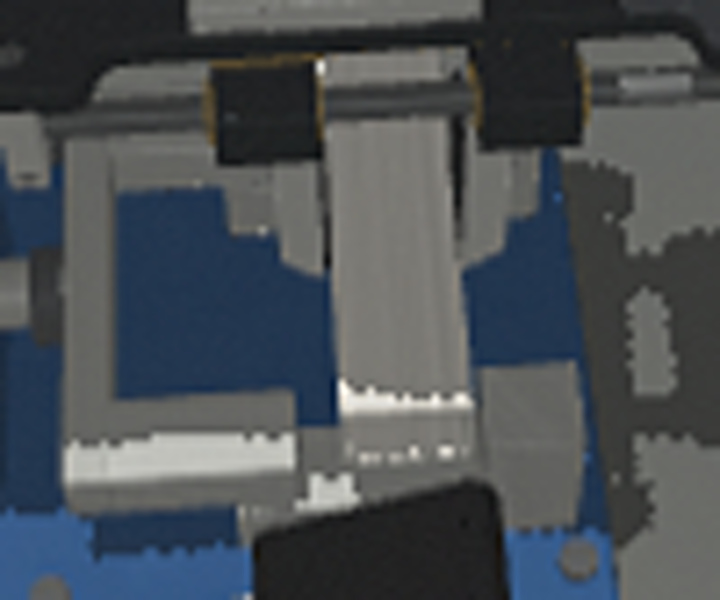

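In the crop the prong tip is at column ~297, the post face at ~487, and the tube's end spans ~345–472 between them. The tube is therefore about 4 mm too far towards the posts and about 1.5 mm too far in -y. I'll shift it by that, lower it, and check again.

>>> {"fn": "jog_arm", "kwargs": {
  "motion": [
    [0.0015,-0.0038,0,0,0,0,-1],
    [0,0,0.008,0,0,0,-1],
    [0,0,0.008,0,0,0,-1],
    [0,0,0.006,0,0,0,-1],
    [0,0,0,0,0,0,-1]
  ]
}}

```text
time_s: 8.25
ee_pos: [0.4941, -0.1326, 0.0583]
eef_rot: [-3.14, -0.0, 1.318]
force: [0.6, -0.3, -0.4]
grip_width: 0.0301
grip_force: 10.0
```

```bash
python3 - <<'E'
from h import *
to([.4986,-.1324,.0465],np.radians(75.6))
im=snap("side","side3");cv2.imwrite("pics/c5.png",cv2.resize(im[255:345,270:370],(720,600),interpolation=cv2.INTER_CUBIC)[...,::-1])
E
```

```text
t 8.25 ee [ 0.4941 -0.1326  0.0583] F [ 0.6 -0.3 -0.4] w 0.0301 gf 10.0
tool shift [0.0013 0.0044 0.0118] turn [-0.0018 -0.0001 -0.0012] q [-0.33  0.39  1.77 -0.    0.98 -0.08]
```

View pics/c5.png

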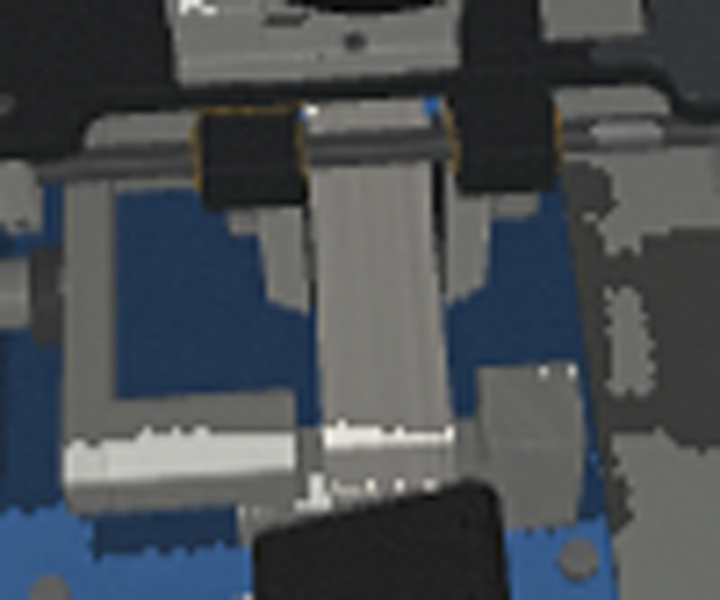

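The tube's end spans columns 325–455 in the slot 297–485, so the gaps are equal. Along the clamp it is centred to about 1 mm. Now lower it onto the rests.

>>> {"fn": "jog_arm", "kwargs": {
  "motion": [
    [0,0,0.005,0,0,0,-1],
    [0,0,0.004,0,0,0,-1],
    [0,0,0.001,0,0,0,-1],
    [0,0,0.001,0,0,0,-1],
    [0,0,0,0,0,0,-1]
  ]
}}

```text
time_s: 8.8
ee_pos: [0.4946, -0.1327, 0.0484]
eef_rot: [-3.142, -0.0, 1.318]
force: [0.5, -0.1, -0.3]
grip_width: 0.03
grip_force: 10.0
```

>>> {"fn": "jog_arm", "kwargs": {
  "motion": [
    [0,0,0.0005,0,0,0,-1],
    [0,0,0.0005,0,0,0,-1],
    [0,0,0,0,0,0,-1]
  ]
}}

```text
time_s: 9.1
ee_pos: [0.4946, -0.1328, 0.0474]
eef_rot: [3.142, 0.0, 1.318]
force: [-0.2, -0.2, 0.1]
grip_width: 0.0301
grip_force: 10.0
```

>>> {"fn": "jog_arm", "kwargs": {
  "motion": [
    [0,0,0.0006,0,0,0,-1],
    [0,0,0.0004,0,0,0,-1],
    [0,0,0,0,0,0,-1]
  ]
}}

```text
time_s: 9.4
ee_pos: [0.4946, -0.1327, 0.0464]
eef_rot: [-3.142, 0.0, 1.318]
force: [0.6, 0.3, -2.1]
grip_width: 0.0301
grip_force: 10.0
```

>>> {"fn": "jog_arm", "kwargs": {
  "motion": [
    [0,0,0.0005,0,0,0,-1],
    [0,0,0,0,0,0,-1]
  ]
}}

```text
time_s: 9.6
ee_pos: [0.4946, -0.1328, 0.0464]
eef_rot: [3.142, 0.0, 1.318]
force: [-3.6, 0.9, 6.0]
grip_width: 0.0297
grip_force: 10.0
```

It's on the rests (6 N). Release, then lift straight up.

>>> {"fn": "jog_arm", "kwargs": {
  "motion": [
    [0,0,0,0,0,0,0.3],
    [0,0,0,0,0,0,0.3],
    [0,0,0,0,0,0,0.3],
    [0,0,0,0,0,0,0.3],
    [0,0,0,0,0,0,0.3]
  ]
}}

```text
time_s: 10.1
ee_pos: [0.4946, -0.1327, 0.0459]
eef_rot: [-3.142, -0.0, 1.318]
force: [-0.4, 0.1, 0.9]
grip_width: 0.0608
grip_force: 0.0
```

>>> {"fn": "jog_arm", "kwargs": {
  "motion": [
    [0,0,-0.015,0,0,0,0.3],
    [0,0,-0.03,0,0,0,0.3],
    [0,0,-0.03,0,0,0,0.3],
    [0,0,-0.04,0,0,0,0.3],
    [0,0,-0.04,0,0,0,0.3]
  ]
}}

```text
time_s: 10.6
ee_pos: [0.4943, -0.1326, 0.2024]
eef_rot: [-3.141, -0.0, 1.318]
force: [0.5, 0.8, 0.1]
grip_width: 0.061
grip_force: 0.0
```

>>> {"fn": "jog_arm", "kwargs": {
  "motion": [
    [0,0,-0.03,0,0,0,-1],
    [0,0,0,0,0,0,-1],
    [0,0,0,0,0,0,-1],
    [0,0,0,0,0,0,-1],
    [0,0,0,0,0,0,-1]
  ]
}}

```text
time_s: 11.1
ee_pos: [0.4942, -0.1326, 0.2297]
eef_rot: [-3.14, -0.0, 1.318]
force: [0.9, -0.1, 0.1]
grip_width: 0.0246
grip_force: 0.0
```

```bash
python3 - <<'E'
from h import *
im=snap("side","side4");cv2.imwrite("pics/c6.png",cv2.resize(im[245:395,215:375],(640,600),interpolation=cv2.INTER_CUBIC)[...,::-1])
h=cv2.cvtColor(im[...,::-1].copy(),cv2.COLOR_BGR2HSV);mk=(h[...,2]<50).astype(np.uint8);mk[:325]=0;mk[:,:303]=0;mk[:,345:]=0
n,l,st,ce=cv2.connectedComponentsWithStats(mk);print(st,ce)
yaw=np.radians(-14.4);R=np.array([[np.cos(yaw),-np.sin(yaw)],[np.sin(yaw),np.cos(yaw)]])
ee=np.array([.4946,-.1328]);o=ee-R@[.023,-.0005];print("origin",o)
for z in(.16,.164):
  print("pad side",onz("side",(322.6,345.3),z),"pad top",onz("top",(466.57,243.85),z))
p=o+R@[.018,-.125];print("press pt",p);to([*p,.19],np.radians(75.6))
E
```

```text
[[     0      0    640    400 254976]
 [   305    327     37     37   1024]] [[319.4873243  198.91447823]
 [322.65625    345.29492188]]
origin [ 0.47244693 -0.12659584]
pad side [ 0.45552081 -0.25279276  0.16      ] pad top [ 0.45880283 -0.2512698   0.16      ]
pad side [ 0.45510091 -0.25416703  0.164     ] pad top [ 0.45842569 -0.2499963   0.164     ]
press pt [ 0.45879519 -0.25214515]
t 11.15 ee [ 0.4943 -0.1327  0.2299] F [0.4 0.  0.2] w 0.0207 gf 0.0
tool shift [-0.1246 -0.0045  0.0399] turn [-0.0018 -0.0001 -0.0012] q [-0.33  0.2   1.59 -0.    1.35 -0.08]
```

View pics/c6.png

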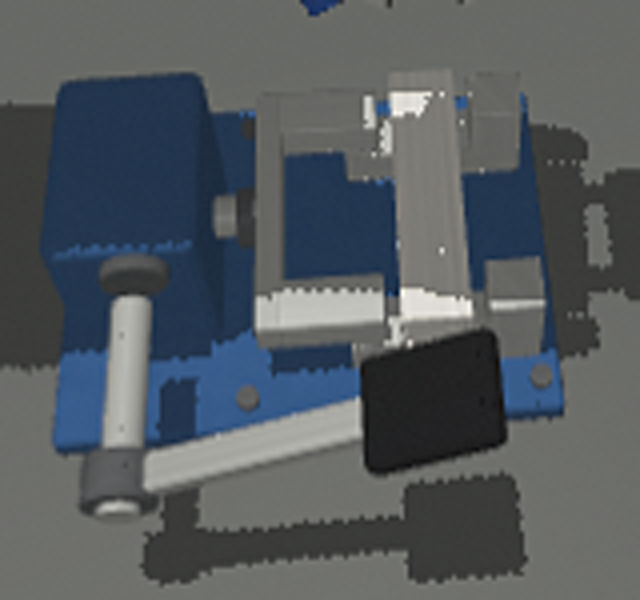

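The tube lies on both rests, between prong tip (385,290 in the crop) and post (487,270), with roughly equal overhang at both ends; the pad is at side pixel (322.7,345.3). Next: go over the press point with the fingers shut.

>>> {"fn": "jog_arm", "kwargs": {
  "motion": [
    [-0.025,-0.0007,0,0,0,0,-1],
    [-0.025,-0.0007,0,0,0,0,-1],
    [-0.025,-0.0007,0,0,0,0,-1],
    [-0.025,-0.0007,0,0,0,0,-1],
    [-0.025,-0.0007,0,0,0,0,-1]
  ]
}}

```text
time_s: 11.65
ee_pos: [0.4595, -0.2538, 0.2303]
eef_rot: [-3.141, -0.0, 1.318]
force: [0.9, -0.2, 0.1]
grip_width: 0.0006
grip_force: 0.0
```

>>> {"fn": "jog_arm", "kwargs": {
  "motion": [
    [0,0,0.02,0,0,0,-1],
    [0,0,0.02,0,0,0,-1],
    [0,0,0.01,0,0,0,-1],
    [0,0,0.005,0,0,0,-1],
    [0,0,0,0,0,0,-1]
  ]
}}

```text
time_s: 12.15
ee_pos: [0.46, -0.2528, 0.1757]
eef_rot: [-3.141, -0.0, 1.319]
force: [0.9, -0.4, -0.1]
grip_width: 0.0003
grip_force: 0.0
```

```bash
python3 - <<'E'
from h import *
to([.4597,-.2523,.06],np.radians(75.6))
im=snap("side","side5");cv2.imwrite("pics/c7.png",cv2.resize(im[245:395,215:375],(640,600),interpolation=cv2.INTER_CUBIC)[...,::-1])
E
```

```text
t 12.15 ee [ 0.46   -0.2528  0.1757] F [ 0.9 -0.4 -0.1] w 0.0003 gf 0.0
tool shift [ 0.0004 -0.0003  0.1157] turn [-0.0007 -0.0002 -0.001 ] q [-0.57  0.27  1.63 -0.    1.24 -0.32]
```

View pics/c7.png

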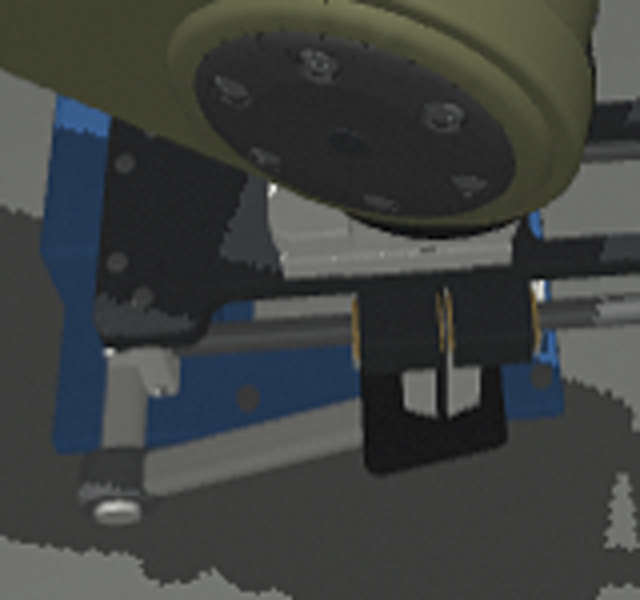

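The shut fingertips stand over the pad's middle, crop (443,390). Press down.

>>> {"fn": "jog_arm", "kwargs": {
  "motion": [
    [0,0,0.01,0,0,0,-1],
    [0,0,0.01,0,0,0,-1],
    [0,0,0.01,0,0,0,-1],
    [0,0,0.01,0,0,0,-1],
    [0,0,0,0,0,0,-1]
  ]
}}

```text
time_s: 12.7
ee_pos: [0.4594, -0.2525, 0.1345]
eef_rot: [-3.139, -0.001, 1.318]
force: [-0.8, 0.7, 2.2]
grip_width: 0.0008
grip_force: 0.7
```

>>> {"fn": "jog_arm", "kwargs": {
  "motion": [
    [0,0,0.01,0,0,0,-1],
    [0,0,0.01,0,0,0,-1],
    [0,0,0.01,0,0,0,-1],
    [0,0,0.01,0,0,0,-1],
    [0,0,0,0,0,0,-1]
  ]
}}

```text
time_s: 13.2
ee_pos: [0.4596, -0.2527, 0.0946]
eef_rot: [-3.14, -0.0, 1.318]
force: [2.3, -0.6, 2.6]
grip_width: 0.0004
grip_force: 1.6
```

>>> {"fn": "jog_arm", "kwargs": {
  "motion": [
    [0,0,0.01,0,0,0,-1],
    [0,0,0.01,0,0,0,-1],
    [0,0,0.005,0,0,0,-1],
    [0,0,0.003,0,0,0,-1],
    [0,0,0,0,0,0,-1]
  ]
}}

```text
time_s: 13.7
ee_pos: [0.4595, -0.2527, 0.0677]
eef_rot: [-3.14, -0.0, 1.318]
force: [-1.2, 0.5, 4.8]
grip_width: 0.0007
grip_force: 2.0
```

```bash
python3 - <<'E'
from h import *
to([.4597,-.2523,.056],np.radians(75.6))
E
```

```text
t 13.7 ee [ 0.4595 -0.2527  0.0677] F [-1.2  0.5  4.8] w 0.0007 gf 2.0
tool shift [0.0005 0.0001 0.0117] turn [-0.0013 -0.0003 -0.0012] q [-0.57  0.4   1.73 -0.    1.01 -0.32]
```

>>> {"fn": "jog_arm", "kwargs": {
  "motion": [
    [0,0,0.0025,0,0,0,-1],
    [0,0,0.0025,0,0,0,-1],
    [0,0,0,0,0,0,-1]
  ]
}}

```text
time_s: 14.0
ee_pos: [0.4598, -0.2529, 0.0628]
eef_rot: [-3.141, 0.0, 1.318]
force: [-0.9, 0.6, 4.5]
grip_width: 0.0003
grip_force: 1.7
```

>>> {"fn": "jog_arm", "kwargs": {
  "motion": [
    [0,0,0.002,0,0,0,-1],
    [0,0,0,0,0,0,-1]
  ]
}}

```text
time_s: 14.2
ee_pos: [0.46, -0.2529, 0.0609]
eef_rot: [3.142, 0.0, 1.318]
force: [-0.4, -0.5, 3.2]
grip_width: 0.0002
grip_force: 1.8
```

>>> {"fn": "jog_arm", "kwargs": {
  "motion": [
    [0,0,0.0015,0,0,0,-1],
    [0,0,0,0,0,0,-1]
  ]
}}

```text
time_s: 14.4
ee_pos: [0.46, -0.2529, 0.0594]
eef_rot: [3.142, 0.0, 1.318]
force: [-0.4, 0.7, 4.2]
grip_width: 0.0003
grip_force: 2.0
```

>>> {"fn": "jog_arm", "kwargs": {
  "motion": [
    [0,0,0.0015,0,0,0,-1],
    [0,0,0,0,0,0,-1]
  ]
}}

```text
time_s: 14.6
ee_pos: [0.46, -0.2529, 0.0579]
eef_rot: [3.142, 0.0, 1.318]
force: [-0.1, 0.1, 5.5]
grip_width: 0.0006
grip_force: 2.1
```

>>> {"fn": "jog_arm", "kwargs": {
  "motion": [
    [0,0,0.0015,0,0,0,-1],
    [0,0,0,0,0,0,-1]
  ]
}}

```text
time_s: 14.8
ee_pos: [0.46, -0.2529, 0.0565]
eef_rot: [3.142, 0.0, 1.318]
force: [-1.5, -0.4, 5.5]
grip_width: 0.001
grip_force: 2.3
```

>>> {"fn": "jog_arm", "kwargs": {
  "motion": [
    [0,0,0.001,0,0,0,-1],
    [0,0,0,0,0,0,-1]
  ]
}}

```text
time_s: 15.0
ee_pos: [0.46, -0.253, 0.0556]
eef_rot: [3.141, 0.0, 1.318]
force: [-0.9, 0.7, 5.4]
grip_width: 0.0003
grip_force: 2.5
```

>>> {"fn": "jog_arm", "kwargs": {
  "motion": [
    [0,0,0.001,0,0,0,-1],
    [0,0,0,0,0,0,-1]
  ]
}}

```text
time_s: 15.2
ee_pos: [0.4601, -0.2529, 0.0546]
eef_rot: [3.141, 0.0, 1.318]
force: [-1.3, 0.6, 5.7]
grip_width: 0.0006
grip_force: 2.6
```

>>> {"fn": "jog_arm", "kwargs": {
  "motion": [
    [0,0,0.001,0,0,0,-1],
    [0,0,0,0,0,0,-1]
  ]
}}

```text
time_s: 15.4
ee_pos: [0.4601, -0.253, 0.0537]
eef_rot: [3.141, 0.0, 1.318]
force: [-2.0, -0.5, 6.9]
grip_width: 0.0005
grip_force: 2.8
```

```bash
python3 - <<'E'
from h import *
to([.4597,-.2523,.053],np.radians(75.6))
im=snap("side","side6");cv2.imwrite("pics/c8.png",cv2.resize(im[245:395,215:375],(640,600),interpolation=cv2.INTER_CUBIC)[...,::-1])
E
```

```text
t 15.4 ee [ 0.4601 -0.253   0.0537] F [-2.  -0.5  6.9] w 0.0005 gf 2.8
tool shift [ 0.0006 -0.0005  0.0007] turn [ 0.0003  0.0001 -0.0012] q [-0.57  0.43  1.74 -0.    0.98 -0.32]
```

View pics/c8.png

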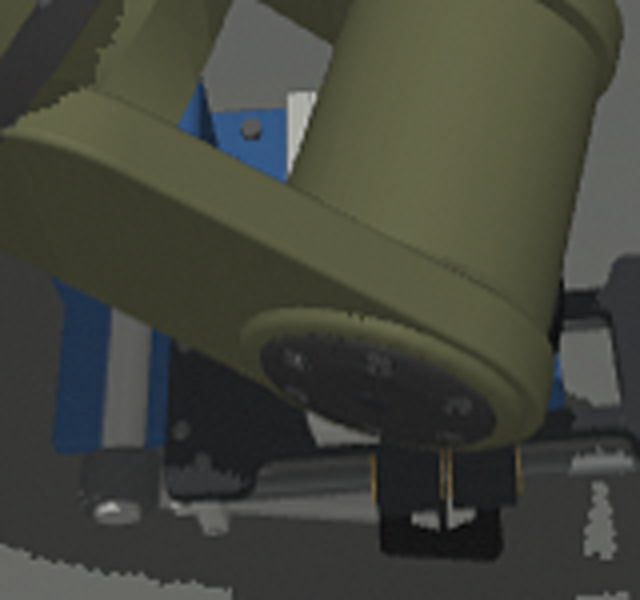

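The side view shows the fingers pressing the pad down at crop (443,518). The crossbar has moved about 14 mm, from crop columns 257–283 to 288–316, which is exactly the slot's clearance, so the jaw bears on the tube. I'll check the lever angle from the pad's edge, then feel for the stop.

```bash
python3 - <<'E'
from h import *
yaw=np.radians(-14.4);R=np.array([[np.cos(yaw),-np.sin(yaw),0],[np.sin(yaw),np.cos(yaw),0],[0,0,1]]);o=np.array([.4732,-.1267,0])
def pl(px,y):
    c,d=ray("side",px);c=R.T@(c-o);d=R.T@d;return c+d*(y-c[1])/d[1]
for y in(-.145,-.151):
    a,b=pl((310.5,382),y),pl((340.5,384.3),y);print(y,a.round(4),b.round(4),"slope",np.arctan2(b[2]-a[2],b[0]-a[0]))
for q in(.6,.85,.9,.96):
  a=.45-q
  for hw in(.020,.026):
    for n in(.0083,-.0037):
      pts=[]
      for s in(-hw,hw):
        L=.13+s;p=np.array([-.1+L*np.cos(a)-n*np.sin(a),-.145 if hw>.02 else -.151,.1+L*np.sin(a)+n*np.cos(a)]);pts.append(proj("side",o+R@p).round(1))
      print(q,hw,n,*pts)
E
```

```text
-0.145 [-0.0066 -0.145   0.0606] [ 0.0405 -0.145   0.0355] slope -0.48843742780436394
-0.151 [-0.0061 -0.151   0.0827] [ 0.0393 -0.151   0.0586] slope -0.48843742780436367
0.6 0.02 0.0083 [321.3 379.4] [347.9 378.5]
0.6 0.02 -0.0037 [320.2 381.8] [346.4 381. ]
0.6 0.026 0.0083 [317.  375.1] [351.3 374.1]
0.6 0.026 -0.0037 [315.9 377.6] [349.8 376.6]
0.85 0.02 0.0083 [317.9 384.9] [341.7 385.9]
0.85 0.02 -0.0037 [315.  387.2] [338.5 388.1]
0.85 0.026 0.0083 [314.  380.5] [344.7 381.9]
0.85 0.026 -0.0037 [311.2 382.8] [341.6 384.2]
0.9 0.02 0.0083 [316.7 385.9] [339.8 387.3]
0.9 0.02 -0.0037 [313.5 388.2] [336.4 389.5]
0.9 0.026 0.0083 [313.  381.5] [342.8 383.4]
0.9 0.026 -0.0037 [309.8 383.8] [339.3 385.6]
0.96 0.02 0.0083 [315.1 387.2] [337.4 388.9]
0.96 0.02 -0.0037 [311.5 389.4] [333.6 391. ]
0.96 0.026 0.0083 [311.5 382.7] [340.2 385.1]
0.96 0.026 -0.0037 [308.  384.9] [336.4 387.2]
```

>>> {"fn": "jog_arm", "kwargs": {
  "motion": [
    [0,0,0.001,0,0,0,-1],
    [0,0,0,0,0,0,-1]
  ]
}}

```text
time_s: 15.65
ee_pos: [0.4601, -0.253, 0.0527]
eef_rot: [3.141, 0.0, 1.318]
force: [-1.2, 0.5, 7.6]
grip_width: 0.0007
grip_force: 2.9
```

>>> {"fn": "jog_arm", "kwargs": {
  "motion": [
    [0,0,0.001,0,0,0,-1],
    [0,0,0,0,0,0,-1]
  ]
}}

```text
time_s: 15.85
ee_pos: [0.4602, -0.253, 0.0517]
eef_rot: [3.141, 0.0, 1.318]
force: [-0.9, 0.0, 6.8]
grip_width: 0.0004
grip_force: 3.1
```

>>> {"fn": "jog_arm", "kwargs": {
  "motion": [
    [0,0,0.001,0,0,0,-1],
    [0,0,0,0,0,0,-1]
  ]
}}

```text
time_s: 16.05
ee_pos: [0.4602, -0.253, 0.0508]
eef_rot: [3.141, 0.0, 1.318]
force: [-1.9, 0.6, 7.4]
grip_width: 0.0007
grip_force: 3.2
```

>>> {"fn": "jog_arm", "kwargs": {
  "motion": [
    [0,0,0.001,0,0,0,-1],
    [0,0,0,0,0,0,-1]
  ]
}}

```text
time_s: 16.25
ee_pos: [0.4602, -0.253, 0.0498]
eef_rot: [3.141, 0.0, 1.318]
force: [-1.3, -0.6, 7.8]
grip_width: 0.0007
grip_force: 3.4
```

```bash
python3 - <<'E'
from h import *
to([.4597,-.2523,.053],np.radians(75.6))
im=snap("side","side7");h=cv2.cvtColor(im,cv2.COLOR_RGB2HSV)
# lower edge of the black pad: last dark row per column
for f in("side6","side7"):
    g=cv2.cvtColor(cv2.imread(f"pics/{f}.png"),cv2.COLOR_BGR2GRAY).astype(float)
    xs=np.arange(314,338,2);e=[]
    for x in xs:
        c=g[374:392,x];d=np.diff(c);k=int(np.argmax(d));w=np.clip(d[max(k-1,0):k+2],0,None);e.append(374.5+(w@np.arange(max(k-1,0),k+2)[:len(w)])/w.sum())
    print(f,np.round(e,1),np.polyfit(xs,e,1), "corner cols row 378:",[i for i in range(300,350) if g[378,i]<45][::40])
    r=g[378,300:350];print(np.round(r).astype(int).tolist())
E
```

```text
t 16.25 ee [ 0.4602 -0.253   0.0498] F [-1.3 -0.6  7.8] w 0.0007 gf 3.4
tool shift [ 0.0006 -0.0007 -0.0032] turn [ 0.0007  0.0003 -0.0011] q [-0.57  0.43  1.74 -0.    0.97 -0.32]
side6 [383.4 383.8 383.8 384.1 384.1 384.2 384.2 384.6 384.4 384.4 384.8 385. ] [5.86390568e-02 3.65165866e+02] corner cols row 378: [310]
[56, 54, 55, 55, 55, 55, 53, 55, 55, 47, 17, 21, 19, 22, 21, 23, 20, 23, 22, 21, 23, 22, 22, 18, 21, 21, 21, 20, 21, 23, 23, 19, 22, 22, 23, 22, 21, 22, 20, 21, 38, 55, 55, 56, 57, 55, 53, 55, 55, 56]
side7 [384.1 384.1 374.5 374.5 374.5 385.1 385.2 385.1 385.2 385.6 385.4 385.4] [  0.32878029 275.53722189] corner cols row 378: [309]
[54, 54, 56, 55, 55, 54, 54, 55, 56, 18, 22, 20, 20, 19, 22, 26, 21, 23, 22, 15, 16, 18, 16, 17, 37, 17, 18, 18, 18, 15, 21, 19, 21, 22, 21, 25, 20, 23, 18, 45, 56, 57, 57, 56, 55, 54, 54, 55, 55, 55]
```

By the pad's lower edge q is ~0.88 in the last picture and ~0.92 now. A few more small steps will show where the firm stop is.

>>> {"fn": "jog_arm", "kwargs": {
  "motion": [
    [0,0,0.001,0,0,0,-1],
    [0,0,0,0,0,0,-1]
  ]
}}

```text
time_s: 16.5
ee_pos: [0.4602, -0.2531, 0.0489]
eef_rot: [3.141, 0.0, 1.318]
force: [-2.8, 1.4, 8.8]
grip_width: 0.0006
grip_force: 3.5
```

>>> {"fn": "jog_arm", "kwargs": {
  "motion": [
    [0,0,0.001,0,0,0,-1],
    [0,0,0,0,0,0,-1]
  ]
}}

```text
time_s: 16.7
ee_pos: [0.4602, -0.2531, 0.0479]
eef_rot: [3.141, 0.0, 1.318]
force: [-0.8, 1.1, 10.4]
grip_width: 0.0
grip_force: 3.6
```

>>> {"fn": "jog_arm", "kwargs": {
  "motion": [
    [0,0,0.001,0,0,0,-1],
    [0,0,0,0,0,0,-1]
  ]
}}

```text
time_s: 16.9
ee_pos: [0.4603, -0.2531, 0.0469]
eef_rot: [3.141, 0.0, 1.318]
force: [-1.0, 0.4, 9.7]
grip_width: 0.0004
grip_force: 3.7
```

```bash
python3 - <<'E'
from h import *
snap("side","side8")
for f in("side6","side7","side8"):
    g=cv2.cvtColor(cv2.imread(f"pics/{f}.png"),cv2.COLOR_BGR2GRAY).astype(float)
    e=[]
    for x in(314,316,326,328,330,332,334):
        c=g[380:392,x];i=np.argmax(c>38);e.append(380+i-1+(38-c[i-1])/(c[i]-c[i-1]))
    r=g[380,300:350]
    L=np.argmax(r<38);Rr=50-np.argmax(r[::-1]<38)
    print(f,np.round(e,2),300+L-(38-r[L])/(r[L-1]-r[L]),300+Rr-1+(38-r[Rr-1])/(r[Rr]-r[Rr-1]))
E
```

```text
side6 [383.35 383.65 384.2  384.48 384.45 384.43 384.71] 309.5135135135135 340.35714285714283
side7 [384.24 384.23 385.05 385.05 385.24 385.52 385.43] 308.52941176470586 339.1
side8 [384.78 384.76 385.5  385.78 385.72 386.15 386.05] 308.0 338.24
```

>>> {"fn": "jog_arm", "kwargs": {
  "motion": [
    [0,0,0.001,0,0,0,-1],
    [0,0,0,0,0,0,-1],
    [0,0,0,0,0,0,-1]
  ]
}}

```text
time_s: 17.25
ee_pos: [0.4603, -0.2531, 0.046]
eef_rot: [3.141, 0.0, 1.318]
force: [-1.5, 1.3, 9.6]
grip_width: 0.0008
grip_force: 3.8
```

```bash
python3 - <<'E'
from h import *
to([.4597,-.2523,.046],np.radians(75.6))
s=snap("side","side9")
b=cv2.imread("pics/side0.png")[...,::-1].astype(int);d=(np.abs(s.astype(int)-b).max(2)>40)
# far, visible end of crossbar / bystanders unmoved?
for n,(x0,x1,y0,y1) in dict(collar=(258,290,170,200),offcut=(268,298,130,155),oilcan=(368,404,188,226),blue=(262,308,198,250)).items():print(n,d[y0:y1,x0:x1].mean().round(2))
E
```

```text
t 17.25 ee [ 0.4603 -0.2531  0.046 ] F [-1.5  1.3  9.6] w 0.0008 gf 3.8
tool shift [ 0.0006 -0.0008  0.    ] turn [ 0.0011  0.0003 -0.0012] q [-0.57  0.44  1.74  0.    0.96 -0.32]
collar 0.07
offcut 0.0
oilcan 0.0
blue 0.47
```

The lever is at about q 0.94, between the third click and the stop, pushed steadily with 9.6 N. The jaw is closed on the tube and the bystanders I can see haven't moved. Handing in.

```bash
python3 -c "
from station import ctrl
print(ctrl.hand_in())"
```

```text
the job is handed in; nothing more can be done
None
```

I laid the tube flat on both rests with a 10 N grip, let go of it, and handed in at about 17 s while holding the lever down just past the third click (about 0.94 rad, 9.6 N). The lever angle and the tube's seating are my estimates from the camera pictures and force readings; the hand-in returned no verdict.

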